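# Vent a blender jug: lid on, filler cap off

## Task

Get the steel blender jug ready for hot soup: put its lid on, with the filler cap still locked in it, pouring tongue in the jug's lip and fully home, and only then turn the cap anticlockwise out of its lock and lift the cap alone, leaving the lid seated and undisturbed so that steam can escape. Finish still holding the cap in the air, at least 5 cm above where it sat in the lid; do not tip the jug or push it aside, and leave the other things on the worktop where they are.

Things in the scene. Friction and masses are not known exactly. Their poses are not given: they have to be found in the camera images.
- jug: Round steel blender jug, black foot and black D-handle; loose, about 1.1 kg, stays standing on the worktop. 150 mm high to the rim, 97 mm across there, open mouth 89 mm across inside. Origin: centre of its underside; z up. +x points along the pouring lip; the handle is at -x, reaching 96 mm from the axis, up to z = 144 mm.
- jug_lip (a point): Point at rim height in the jug's V-shaped pouring lip, 55 mm from the jug's axis along its +x, 149 mm above its underside. The lip reaches 61 mm from the axis; the gap it makes in the rim wall is 26 mm wide and 20 mm deep.
- lid: Black lid, loose, 0.14 kg, right way up. Origin: centre of its plug's underside; z up. Plug 84 mm across, 14 mm deep, bottom edge chamfered, enters the mouth with 2.5 mm play all round; flange above it 100 mm across, z = 14 to 20 mm, comes to rest on the rim. Fully home: lid origin on the jug's axis, 136 mm above the jug's origin, lid +x along jug +x (play 0.07 rad either way).
- lid_tongue (a point): Top of the lid's tongue, 55 mm from the lid's axis along its +x, 20 mm above its underside. The tongue, up to 19 mm wide, reaches 59 mm from the axis and hangs down to z = 6 mm of the lid; it enters the jug's lip, which then keeps the lid from turning.
- cap: Grey filler cap, loose, 0.06 kg, in a well in the lid's middle, its origin 3 mm above the lid's. Origin: centre of its stem's underside; z up. Stem 36 mm across with three lugs that hook under the well's ledge (bayonet); flange 54 mm across, z = 17 to 22 mm, lies on the lid; on it a finger bar, z = 22 to 54 mm, 16 mm thick along the cap's x, 48 mm long along its y.
- cap_bar (a point): Middle of the finger bar (grip it across its 16 mm), 44 mm above the cap's underside. Cap yaw minus lid yaw is 0 to 0.2 rad at first: locked, so lifting the cap carries the lid with 1 mm slack. Turned anticlockwise seen from above, it is free to lift at 0.91 to 1.11 rad. Moulded stops at -0.05 and 1.11 rad; no spring, no detent, it turns freely.
- teaspoon: Steel teaspoon, 139 mm long along its x, lying on the worktop between jug and lid, origin at its centre. Bystander.
- salt_shaker: Glass salt shaker with steel top, 44 mm across, 90 mm tall, origin under its centre. Bystander.
- tin_tuna: Low round green-and-gold food tin, 86 mm across, 40 mm tall, origin under its centre. Bystander.
- tin_beans: Food tin with tomatoes on it, 75 mm across, 110 mm tall, origin under its centre. Bystander.
- pepper_mill: Turned wooden pepper mill, 58 mm across, 170 mm tall, origin under its centre. Bystander.

How it is judged:
By the outcome, as a careful person would: the job done as asked, in the order asked, and still so for the second after the job is handed in, while the arm keeps its last pose, push and grip.
It also fails if it takes over 50 s, if anything falls off the work surface, if the arm or the gripper's body presses on something with over 40 N, if the wrist force passes 120 N, or if a joint passes its speed limit or range.

## Robot

A 6-joint arm with a two-finger parallel gripper is mounted at the origin on a cart in front of the work surface, level with it; the furniture and walls round the work are solid. World frame = base frame: x ahead of the robot, y to its left, z up, the work surface at z = 0. Lengths are in mm, angles in rad, forces in N, time in s.
With the tool pointing down it reaches from about 425 to 950 mm from the base axis. Payload 3.5 kg.
Tool frame: the origin (TCP) lies on the centre line of the jaws, within the pads' length; the fingertips stand 25 mm ahead of it and the grasp point (between the pads) lies 6 mm ahead of it; z points along the fingers, y is the line along which they close (so a half turn about z gives the same grasp; the last joint's range is limited). The gripper opens to 85 mm and grips with 20 to 120 N. Pads are 22 mm wide; open, the fingers measure 114 mm over their backs; the gripper's body (76 mm by 85 mm) begins 54 mm behind the grasp point. The pads swing forward as they close: fully open they stand 13 mm farther back than shut.
Start: joints at [0.999, 0.286, 1.577, -0, 1.279, -0.15], TCP at [276.31, 615.84, 256.325] pointing down, gripper open.
Joint ranges: [-2.77, 2.77], [-0.9, 2.22], [0.21, 2.48], [-1.53, 4.67], [0.24, 2.81], [-2.84, 2.84]. Speed limits (rad/s): [2.79, 2.79, 3.14, 3.14, 3.14, 3.14].

## Interface

Orientations are given as a unit quaternion [w, x, y, z].
In Python, from bench import read_state, get_image, hand_in, look_for, masks_of gives the robot as it stands.
- The arm moves only by the tool jog_arm, never from a script. Its argument "series" is a list of rows, each a list of 7 numbers: the shift along the tool's x, y, z each as a share of 0.03 m, from -1 to 1, then the turn, a rotation vector about the tool's x, y, z each as a share of 0.5 rad, from -1 to 1, then the closure, from -1 (fully open) to 1 (shut). A call has 1 to 5 rows; each row shifts and turns the commanded pose from where the row before left it, along the tool's axes as they then stand; what a row does not reach is not made up. A row lasts 1/8 s, in which the tool goes at most 62.5 mm and 10.7 degrees, less where a joint would pass 70% of its speed; a pose out of reach is approached as far as the arm can. A call with a number of a shift or a turn outside -1 to 1 is refused whole. A call with a gripper value outside its range is refused whole. The fingers move at their own pace and stop on an object; "force" is the grip in N (left out, the last holds). Time passes only in rows, so rows that do not move let the fingers close. It gives the time, the measured TCP pose, the force, the opening and the grip force at its end, in the units of the state.
- read_state(): the state, without advancing time (a new reading comes with each control period).
- get_image(name): name is "side" or "top"; returns a dict with "frame" (384x512x3 uint8, blue, green, red), "camera_matrix" (3x3 intrinsics, pixels), "rvec" (rotation vector, rad) and "tvec" (3), from world to camera coordinates, as OpenCV has them. Camera axes: x right, y down, z forward; pixel columns grow to the right and rows downward; lengths in mm; the calibration is good to about 2 mm. A picture is of the moment at which its call begins. There is no depth.
- hand_in(): hands the job in; it is judged then, once.
Trained networks look in the newest picture that a camera, given by its name, has taken for a name from the list of things; names that differ only in an ending like _2 or _b are one class to them, and where a whole thing is asked for, a point or a joint stands for the part that bears it (a point fixed in the world has none). Each returns a list of dicts, best first, with "conf" (0 to 1); they miss things now and then, are a little off and sometimes report something else, mostly with a low value. They report only what shows in the picture. A call takes as long as a camera call.
- look_for(camera, target): "box" ([centre column, centre row, width, height] as shares, 0 to 1, of the picture: columns of its width, rows of its height, round what is visible of it).
- masks_of(camera, target): "pixels" (384x512 bool, what is visible of it) and "box" ([centre column, centre row, width, height] as shares, 0 to 1, of the picture: columns of its width, rows of its height, round what is visible of it).
The state is a dict: "time_s": time; "joint_positions": joint angles; "qd": joint speeds; "tau": joint torques, N m; "eef_pos": TCP position; "orientation": TCP orientation; "wrist_force": force on the tool from outside, world axes, zero at the start; "torque": the same for the moment, N m; "gripper_width": opening from 0.0 (shut) to 1.0 (fully open); "gripper_force": force on a finger pad.
Only numpy, scipy, OpenCV 4.12 (cv2) and the standard library are available. Lean on these libraries where they do the work, as an engineer would, in place of code of your own. Each camera call takes 0.05 s, during which the arm holds its last target. There are 200 camera calls.

## Working session

There is one attempt and no reset: what is moved stays moved. The work goes in short steps, Python scripts to look and compute and a tool call to move; the robot and the scene stay as the last step left them, time stands still between calls to the robot, and variables do not carry over. Pictures are saved under pics/ and viewed, at most 10 in all, crops included, and the job is handed in when it is done.

Besides the shell and the picture viewer there is one more tool, called after "Call:" by a JSON object that holds its "op" and its "data". jog_arm: Moves the arm, as the interface text tells. Its arguments: {"type":"object","properties":{"series":{"type":"array","items":{"type":"array","items":{"type":"number"}}},"force":{"type":"number"}},"required":["series"]}

```bash
mkdir -p pics; ls; cat > h.py <<'E'
import numpy as np, cv2
from bench import *
def cam(n):
    d=get_image(n); R=cv2.Rodrigues(np.array(d["rvec"],float))[0]
    return d["frame"],np.array(d["camera_matrix"],float),R,np.array(d["tvec"],float).ravel()
def onplane(c,uv,z):
    _,K,R,t=c; r=R.T@np.linalg.solve(K,[uv[0],uv[1],1.]); o=-R.T@t
    return o+r*(z-o[2])/r[2]
def proj(c,P):
    _,K,R,t=c; return cv2.projectPoints(np.array(P,float).reshape(-1,3),R,t,K,None)[0].reshape(-1,2)
E
python3 - <<'E'
from h import *
for n in("top","side"):
    c=cam(n); cv2.imwrite(f"pics/{n}0.png",c[0]); print(n,-c[2].T@c[3])
    for t in("jug","jug_lip","lid","lid_tongue","cap","cap_bar","teaspoon","salt_shaker","tin_tuna","tin_beans","pepper_mill"):
        print(t,[(round(x["conf"],2),(np.array(x["box"])*[512,384,512,384]).round(1).tolist()) for x in look_for(n,t)[:2]])
s=read_state(); print(s)
E
```

```text
pics
top [492.71053977 -54.32232415 952.33552689]
jug [(0.77, [198.3, 255.9, 57.1, 78.9])]
jug_lip [(0.66, [197.8, 255.7, 57.0, 82.5])]
lid [(0.63, [308.4, 232.7, 43.8, 52.1])]
lid_tongue [(0.8, [308.8, 231.6, 43.1, 48.7])]
cap [(0.76, [311.1, 235.0, 23.2, 20.5])]
cap_bar [(0.65, [309.7, 234.2, 24.5, 22.1]), (0.29, [260.5, 141.8, 38.6, 42.9])]
teaspoon [(0.7, [254.5, 254.4, 15.5, 60.7])]
salt_shaker [(0.89, [246.2, 167.6, 16.5, 23.0])]
tin_tuna [(0.73, [296.8, 175.2, 35.8, 43.6])]
tin_beans [(0.81, [260.2, 141.2, 35.0, 47.9])]
pepper_mill [(0.61, [192.0, 137.9, 30.6, 37.8]), (0.61, [308.1, 233.0, 46.0, 47.0])]
side [124.31899363 -66.51545986 849.32628724]
jug [(0.65, [193.7, 253.0, 52.3, 88.4])]
jug_lip [(0.56, [192.4, 252.6, 53.6, 83.2])]
lid [(0.73, [303.9, 253.2, 48.2, 41.4])]
lid_tongue [(0.88, [302.1, 255.0, 45.5, 40.6])]
cap [(0.86, [301.9, 251.9, 25.2, 21.3])]
cap_bar [(0.66, [302.8, 254.8, 27.0, 21.6])]
teaspoon [(0.6, [246.9, 276.0, 14.3, 56.8])]
salt_shaker []
tin_tuna [(0.6, [291.6, 203.5, 41.3, 40.2])]
tin_beans [(0.72, [258.9, 171.5, 29.9, 47.2]), (0.24, [302.1, 256.5, 27.6, 21.6])]
pepper_mill [(0.9, [197.0, 161.5, 26.0, 55.2])]
{'time_s': 1.2, 'joint_positions': array([ 9.98992991e-01,  2.86302446e-01,  1.57670740e+00, -7.05505252e-06,
        1.27855998e+00, -1.50014368e-01]), 'qd': array([-0.00040991,  0.0005569 ,  0.0005932 , -0.00173966, -0.0028009 ,
       -0.00054751]), 'tau': array([ 1.26757044e-03, -4.05975366e+01, -2.92933202e+01, -1.21417911e-04,
        6.18794274e-04,  1.58394045e-06]), 'eef_pos': array([276.31927815, 615.84227834, 256.31922195]), 'orientation': array([7.19107427e-06, 2.09333655e-01, 9.77844272e-01, 9.48622649e-06]), 'wrist_force': array([ 0.15132333, -0.49998623, -0.03574885]), 'torque': array([-0.01908221, -0.05625868,  0.01883295]), 'gripper_force': 0.0, 'gripper_width': 0.9941515122831316}
```

```bash
python3 - <<'E'
from h import *
out=[]
for n in("top","side"):
    f=cv2.imread(f"pics/{n}0.png")
    out.append(cv2.resize(f[205:305,155:345],(798,420)[:2] if 0 else (760,400),interpolation=cv2.INTER_CUBIC)[:, :])
im=np.vstack([cv2.resize(o,(570,300)) for o in out]); cv2.imwrite("pics/crop0.png",im)
E
```

```text
(no output)
```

View pics/top0.png

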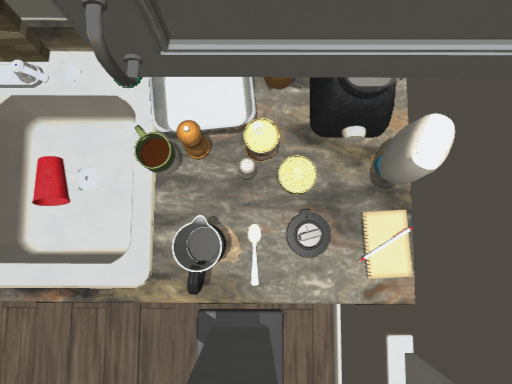

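View pics/crop0.png

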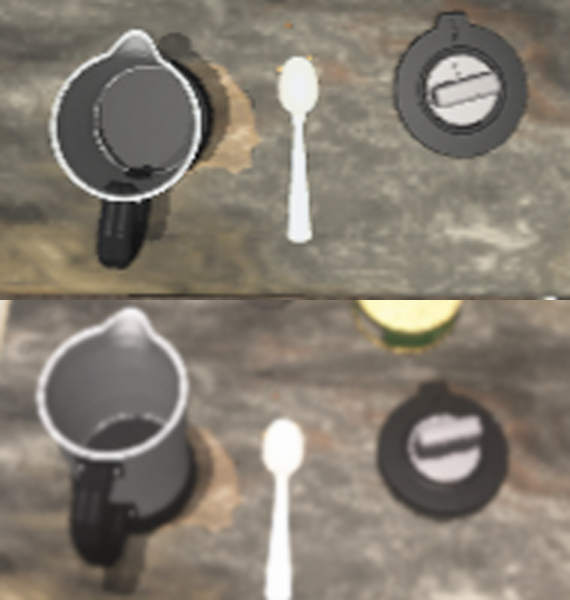

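The top picture shows the jug rim centred near (198,246), with its lip at the top (about (200,216)) and its handle below. The lid is near (308,235), tongue up, with the bar lying roughly across. Next I fit the poses.

```bash
cat > fit.py <<'E'
from h import *
from scipy.optimize import minimize, least_squares
def circ(r,z,n=60):
    a=np.linspace(0,2*np.pi,n); return np.c_[r*np.cos(a),r*np.sin(a),0*a+z]
def place(P,p,z0=0):
    c,s=np.cos(p[2]),np.sin(p[2]); return np.c_[p[0]+c*P[:,0]-s*P[:,1],p[1]+s*P[:,0]+c*P[:,1],P[:,2]+z0]
def hullmask(c,parts,S=4):
    m=np.zeros((384*S,512*S),np.uint8)
    for P in parts: cv2.fillConvexPoly(m,cv2.convexHull(((proj(c,P)+.5)*S-.5).round().astype(np.int32)),1)
    return cv2.resize(m.astype(np.float32),(512,384),interpolation=cv2.INTER_AREA)
box=lambda x0,x1,y,z0,z1:np.array([[a,b,d] for a in(x0,x1) for b in(-y,y) for d in(z0,z1)],float)
LID=[np.vstack([circ(50,14),circ(50,20)]),np.vstack([circ(42,2),circ(42,14)]),box(45,59,9,6,20)]
def fitlid(cams,masks,p,z0=0):
    def cost(p): return sum(np.abs(hullmask(c,[place(P,p,z0) for P in LID])-m).sum() for c,m in zip(cams,masks))
    r=minimize(cost,p,method="Nelder-Mead",options=dict(initial_simplex=np.array(p)+np.array([[0,0,0],[8,0,0],[0,8,0],[0,0,.2]]),xatol=.05))
    return r.x,r.fun
def fitbar(c,uv,z=57,rad=11):
    f=c[0]; g=f.min(2).astype(float); H,W=g.shape; yy,xx=np.mgrid[:H,:W]
    return g,((xx-uv[0])**2+(yy-uv[1])**2<rad**2)
E
python3 - <<'E'
from fit import *
C={n:cam(n) for n in("top","side")}
M={n:masks_of(n,"lid")[0]["pixels"].astype(np.float32) for n in C}
uv=(308,233); p0=onplane(C["top"],uv,17); p0[2]=0
for k in(["top"],["side"],["top","side"]):
    print("lid",k,fitlid([C[n] for n in k],[M[n] for n in k],p0), [M[n].sum() for n in k])
for n in C:
    f=C[n][0]; jm=cv2.dilate(masks_of(n,"jug")[0]["pixels"].astype(np.uint8),np.ones((5,5)))
    ys,xs=np.where((f.min(2)>150)&(jm>0))
    W=np.array([onplane(C[n],q,150) for q in zip(xs,ys)])[:,:2]
    r=least_squares(lambda p:np.hypot(*(W-p[:2]).T)-p[2],[*np.median(W,0),47],loss="soft_l1",f_scale=2).x
    d=W-r[:2]; R=np.hypot(*d.T); k=(R>r[2]+5)&(R<70)
    print(n,"jug",r,len(W),"lip",k.sum(),np.median(d[k],0),R[k].max(),"yaw",np.arctan2(*d[k].mean(0)[::-1]))
for n in C:
    for t in("tin_tuna","teaspoon","salt_shaker"):
        m=masks_of(n,t)
        if m: ys,xs=np.where(m[0]["pixels"]); print(n,t,onplane(C[n],(xs.mean(),ys.mean()),{"tin_tuna":30,"teaspoon":3,"salt_shaker":50}[t]).round())
E
```

```text
lid ['top'] (array([ 4.91147836e+02, -1.79023916e+02,  7.46294770e-02]), np.float64(522.1875)) [np.float32(1126.0)]
lid ['side'] (array([ 4.91008746e+02, -1.77402323e+02,  1.20748340e-01]), np.float64(484.6875)) [np.float32(1036.0)]
lid ['top', 'side'] (array([ 4.90787988e+02, -1.78203694e+02,  1.25556065e-01]), np.float64(1021.5)) [np.float32(1126.0), np.float32(1036.0)]
top jug [468.81664288  54.34345858  47.68057774] 347 lip 36 [54.68193229 -5.78545309] 59.389405659022195 yaw -0.09614935138200412
side jug [466.42333963  54.86303798  47.2946443 ] 519 lip 50 [54.82916604 -5.65451355] 62.329534104112724 yaw -0.0679068646903145
top tin_tuna [ 624. -154.   30.]
top teaspoon [454. -58.   3.]
top salt_shaker [636. -40.  50.]
side tin_tuna [ 620. -151.   30.]
side teaspoon [452. -56.   3.]
side salt_shaker [632. -38.  50.]
```

```bash
python3 - <<'E'
from fit import *
out=[]
for n in("top","side"):
    c=cam(n); m=np.zeros((384,512),np.float32)
    for t in("lid","cap","cap_bar"): 
        for q in masks_of(n,t)[:1]: m=np.maximum(m,q["pixels"])
    p,e=fitlid([c],[m],[491,-178,.1]); print(n,"lid",p,e)
    g=cv2.GaussianBlur(c[0],(0,0),.6).max(2).astype(float)
    def samp(P): 
        q=proj(c,P).astype(np.float32); return cv2.remap(g.astype(np.float32),q[:,0].reshape(1,-1),q[:,1].reshape(1,-1),cv2.INTER_LINEAR).ravel()
    a=np.linspace(-.8,.8,81); v=np.array([np.mean([samp(np.array([[491+r*np.cos(x),-178.3+r*np.sin(x),19]]))[0] for r in(54,56,58)]) for x in a])
    print(v[::4].round().astype(int)); w=np.clip(np.median(v)-15-v,0,None); print("tongue yaw",(w*a).sum()/w.sum())
    # bar: bright top face 16x48 at z=57
    gm=c[0].min(2).astype(np.float32); g=gm
    uu,vv=np.meshgrid(np.linspace(-8,8,9),np.linspace(-24,24,25)); bar=np.c_[uu.ravel(),vv.ravel(),0*uu.ravel()]
    best=max((samp(place(bar,(x,y,t),57)).mean(),t,x,y) for t in np.arange(-.3,.6,.04) for x in np.arange(480,502,2) for y in np.arange(-188,-168,2)); print("bar",best)
    f=c[0].copy(); S=8; u0,v0=[int(k) for k in proj(c,[491,-178,20])[0]]; z=cv2.resize(f[v0-30:v0+30,u0-32:u0+32],None,fx=6,fy=6,interpolation=cv2.INTER_CUBIC)
    P=proj(c,place(np.array([[-8,-24,0],[8,-24,0],[8,24,0],[-8,24,0]],float),(best[2],best[3],best[1]),57)); T=proj(c,place(np.array([[0,0,20],[58,0,20.]]),p)); 
    L=proj(c,place(circ(50,20),p))
    for Q,cl in((P,(0,0,255)),(T,(0,255,0)),(L,(255,255,0))): cv2.polylines(z,[((Q-[u0-32,v0-30]+.5)*6).astype(int)],True,cl,1)
    out.append(z)
cv2.imwrite("pics/lid1.png",np.hstack(out))
E
```

```text
top lid [ 4.90936738e+02 -1.79236650e+02  1.00569748e-01] 53.375
[120 120 122 114 111 107 109 114 113  90  78  77  80  81  86 115 136 145
 146 139 138]
tongue yaw 0.121947416021156
bar (np.float32(186.15762), np.float64(0.5399999999999996), np.int64(484), np.int64(-180))
side lid [ 4.90837158e+02 -1.77358496e+02  9.54026940e-02] 68.0625
[122 118 111 106 103 101 102 103 103  88  81  86  91  94 109 124 124 127
 136 148 158]
tongue yaw 0.009564617638548635
bar (np.float32(175.06476), np.float64(0.17999999999999977), np.int64(490), np.int64(-178))
```

View pics/lid1.png

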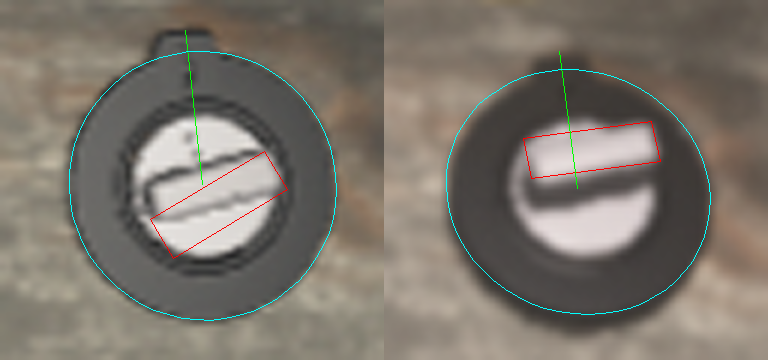

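```bash
cat > plan.py <<'E'
from h import *
from scipy.spatial.transform import Rotation as Ro
def plan(wps,cur=None):
    "wps: (x,y,z,yaw of tool y,rows); prints rows for jog"
    s=read_state()
    q=s["orientation"]; R=Ro.from_quat([q[1],q[2],q[3],q[0]]).as_matrix(); p=np.array(s["eef_pos"],float)
    yaw=np.arctan2(R[1,1],R[0,1])
    print("now",p.round(1),"yaw",round(yaw,3),"tilt",R[:,2].round(3))
    if cur is not None: p=np.array(cur[:3],float); yaw=cur[3]
    for w in wps:
        n=w[4]; d=(np.array(w[:3])-p)/n; dy=(w[3]-yaw)/n
        for i in range(n):
            y=yaw+dy*i; ay=np.array([np.cos(y),np.sin(y),0]); ax=np.array([-np.sin(y),np.cos(y),0]) # x = y cross z, z down
            print([float(round(v,3)) for v in (ax@d/30*1,ay@d/30,-d[2]/30,0,0,-dy/.5)])
        p=np.array(w[:3],float); yaw=w[3]
E
python3 - <<'E'
from plan import *
s=read_state();q=s["orientation"];print(Ro.from_quat([q[1],q[2],q[3],q[0]]).as_matrix().round(3))
plan([(440,220,250,.19,15),(491,-178,200,.19,14)])
E
```

```text
[[-0.912  0.409 -0.   ]
 [ 0.409  0.912 -0.   ]
 [-0.    -0.    -1.   ]]
now [276.3 615.8 256.3] yaw 1.149 tilt [-0. -0. -1.]
[-0.692, -0.654, 0.014, 0.0, 0.0, 0.128]
[-0.732, -0.608, 0.014, 0.0, 0.0, 0.128]
[-0.77, -0.56, 0.014, 0.0, 0.0, 0.128]
[-0.804, -0.51, 0.014, 0.0, 0.0, 0.128]
[-0.835, -0.457, 0.014, 0.0, 0.0, 0.128]
[-0.862, -0.403, 0.014, 0.0, 0.0, 0.128]
[-0.886, -0.347, 0.014, 0.0, 0.0, 0.128]
[-0.907, -0.29, 0.014, 0.0, 0.0, 0.128]
[-0.923, -0.231, 0.014, 0.0, 0.0, 0.128]
[-0.936, -0.172, 0.014, 0.0, 0.0, 0.128]
[-0.945, -0.112, 0.014, 0.0, 0.0, 0.128]
[-0.95, -0.051, 0.014, 0.0, 0.0, 0.128]
[-0.952, 0.01, 0.014, 0.0, 0.0, 0.128]
[-0.949, 0.071, 0.014, 0.0, 0.0, 0.128]
[-0.943, 0.131, 0.014, 0.0, 0.0, 0.128]
[-0.953, -0.06, 0.119, 0.0, 0.0, -0.0]
[-0.953, -0.06, 0.119, 0.0, 0.0, -0.0]
[-0.953, -0.06, 0.119, 0.0, 0.0, -0.0]
[-0.953, -0.06, 0.119, 0.0, 0.0, -0.0]
[-0.953, -0.06, 0.119, 0.0, 0.0, -0.0]
[-0.953, -0.06, 0.119, 0.0, 0.0, -0.0]
[-0.953, -0.06, 0.119, 0.0, 0.0, -0.0]
[-0.953, -0.06, 0.119, 0.0, 0.0, -0.0]
[-0.953, -0.06, 0.119, 0.0, 0.0, -0.0]
[-0.953, -0.06, 0.119, 0.0, 0.0, -0.0]
[-0.953, -0.06, 0.119, 0.0, 0.0, -0.0]
[-0.953, -0.06, 0.119, 0.0, 0.0, -0.0]
[-0.953, -0.06, 0.119, 0.0, 0.0, -0.0]
[-0.953, -0.06, 0.119, 0.0, 0.0, -0.0]
```

Call:
{"op": "jog_arm", "data": {"series": [[-0.69,-0.65,0.01,0,0,0.128,-1],[-0.73,-0.61,0.01,0,0,0.128,-1],[-0.77,-0.56,0.01,0,0,0.128,-1],[-0.8,-0.51,0.01,0,0,0.128,-1],[-0.835,-0.46,0.01,0,0,0.128,-1]], "force": 40}}

```text
time_s: 2.82
eef_pos: [330.9, 483.1, 255.0]
orientation: [0.0, 0.363, 0.932, 0.0]
wrist_force: [0.5, -0.1, -0.1]
gripper_width: 0.999
gripper_force: 0.0
```

Call:
{"op": "jog_arm", "data": {"series": [[-0.86,-0.4,0.01,0,0,0.128,-1],[-0.89,-0.35,0.01,0,0,0.128,-1],[-0.91,-0.29,0.01,0,0,0.128,-1],[-0.92,-0.23,0.01,0,0,0.128,-1],[-0.94,-0.17,0.01,0,0,0.128,-1]]}}

```text
time_s: 3.45
eef_pos: [385.6, 351.1, 253.5]
orientation: [0.0, 0.507, 0.862, 0.0]
wrist_force: [0.1, 0.8, -0.5]
gripper_width: 1.0
gripper_force: 0.0
```

Call:
{"op": "jog_arm", "data": {"series": [[-0.945,-0.11,0.01,0,0,0.128,-1],[-0.95,-0.05,0.01,0,0,0.128,-1],[-0.95,0.01,0.01,0,0,0.128,-1],[-0.95,0.07,0.01,0,0,0.128,-1],[-0.94,0.13,0.01,0,0,0.128,-1]]}}

```text
time_s: 4.08
eef_pos: [440.0, 219.2, 252.1]
orientation: [0.0, 0.638, 0.77, 0.0]
wrist_force: [-0.4, 0.2, -0.1]
gripper_width: 1.001
gripper_force: 0.0
```

Call:
{"op": "jog_arm", "data": {"series": [[-0.95,-0.06,0,0,0,0,-1],[-0.95,-0.06,0,0,0,0,-1],[-0.95,-0.06,0,0,0,0,-1],[-0.95,-0.06,0,0,0,0,-1],[-0.95,-0.06,0,0,0,0,-1]]}}

```text
time_s: 4.7
eef_pos: [457.7, 77.5, 252.1]
orientation: [0.0, 0.637, 0.771, 0.0]
wrist_force: [0.2, 0.3, 0.4]
gripper_width: 0.997
gripper_force: 0.0
```

Call:
{"op": "jog_arm", "data": {"series": [[-0.95,-0.06,0.1,0,0,0,-1],[-0.95,-0.06,0.2,0,0,0,-1],[-0.95,-0.06,0.2,0,0,0,-1],[-0.95,-0.06,0.2,0,0,0,-1],[-0.95,-0.06,0.2,0,0,0,-1]]}}

```text
time_s: 5.32
eef_pos: [475.7, -64.2, 224.9]
orientation: [0.0, 0.637, 0.771, 0.0]
wrist_force: [0.4, -0.3, 0.3]
gripper_width: 0.997
gripper_force: 0.0
```

```bash
python3 - <<'E'
from plan import *
plan([(491,-178,200,.19,4),(491,-178,56,.19,6)])
E
```

```text
now [475.7 -64.2 224.9] yaw 0.189 tilt [ 0.001 -0.    -1.   ]
[-0.956, -0.053, 0.208, 0.0, 0.0, -0.001]
[-0.956, -0.053, 0.208, 0.0, 0.0, -0.001]
[-0.956, -0.053, 0.208, 0.0, 0.0, -0.001]
[-0.956, -0.053, 0.208, 0.0, 0.0, -0.001]
[0.0, 0.0, 0.8, 0.0, 0.0, -0.0]
[0.0, 0.0, 0.8, 0.0, 0.0, -0.0]
[0.0, 0.0, 0.8, 0.0, 0.0, -0.0]
[0.0, 0.0, 0.8, 0.0, 0.0, -0.0]
[0.0, 0.0, 0.8, 0.0, 0.0, -0.0]
[0.0, 0.0, 0.8, 0.0, 0.0, -0.0]
```

Call:
{"op": "jog_arm", "data": {"series": [[-0.956,-0.053,0.2,0,0,0,-1],[-0.956,-0.053,0.2,0,0,0,-1],[-0.956,-0.053,0.2,0,0,0,-1],[-0.956,-0.053,0.2,0,0,0,-1],[0,0,0.8,0,0,0,-1]]}}

```text
time_s: 5.95
eef_pos: [492.3, -179.6, 178.5]
orientation: [0.003, 0.638, 0.77, 0.0]
wrist_force: [0.2, 0.9, 0.7]
gripper_width: 1.0
gripper_force: 0.0
```

Call:
{"op": "jog_arm", "data": {"series": [[0,0,0.8,0,0,0,-1],[0,0,0.8,0,0,0,-1],[0,0,0.8,0,0,0,-1],[0,0,0.8,0,0,0,-0.5],[0,0,0.8,0,0,0,0]]}}

```text
time_s: 6.58
eef_pos: [491.1, -177.2, 56.3]
orientation: [0.0, 0.637, 0.771, 0.0]
wrist_force: [0.9, -0.1, 0.0]
gripper_width: 0.605
gripper_force: 0.0
```

Call:
{"op": "jog_arm", "data": {"series": [[0,0,0,0,0,0,0.3],[0,0,0,0,0,0,0.6],[0,0,0,0,0,0,1],[0,0,0,0,0,0,1],[0,0,0,0,0,0,1]], "force": 60}}

```text
time_s: 7.2
eef_pos: [491.5, -177.4, 57.9]
orientation: [0.001, 0.637, 0.771, 0.0]
wrist_force: [-1.2, 1.2, 4.5]
gripper_width: 0.175
gripper_force: 60.5
```

Call:
{"op": "jog_arm", "data": {"series": [[0,0,-0.1,0,0,0,1],[0,0,-0.5,0,0,0,1],[0,0,-1,0,0,0,1],[0,0,-1,0,0,0,1],[0,0,-1,0,0,0,1]]}}

```text
time_s: 7.82
eef_pos: [490.7, -176.9, 166.3]
orientation: [0.0, 0.637, 0.771, 0.0]
wrist_force: [0.2, 0.2, -1.1]
gripper_width: 0.176
gripper_force: 59.8
```

Call:
{"op": "jog_arm", "data": {"series": [[0,0,-1,0,0,0,1],[0,0,-1,0,0,0,1],[0,0,-0.5,0,0,0,1],[0,0,0,0,0,0,1]]}}

```text
time_s: 8.32
eef_pos: [491.3, -177.3, 241.1]
orientation: [0.001, 0.637, 0.771, 0.0]
wrist_force: [-0.4, -0.4, -2.4]
gripper_width: 0.171
gripper_force: 59.9
```

```bash
python3 - <<'E'
from fit import *
from plan import plan
plan([])
s=read_state(); z0=s["eef_pos"][2]-56; print(s["wrist_force"],s["gripper_width"],s["torque"])
out=[]
for n in("top","side"):
    c=cam(n); u0,v0=[int(k) for k in proj(c,[491,-178,200])[0]]
    z=cv2.resize(c[0][v0-45:v0+45,u0-50:u0+50],None,fx=4,fy=4,interpolation=cv2.INTER_CUBIC)
    for yw,cl in((.1,(0,255,0)),):
        for P in (circ(50,20),circ(42,0),np.array([[45,-9,20],[59,-9,20],[59,9,20],[45,9,20.]])):
            Q=proj(c,place(P,(s["eef_pos"][0],s["eef_pos"][1],yw),z0)); cv2.polylines(z,[((Q-[u0-50,v0-45]+.5)*4).astype(int)],True,cl,1)
    out.append(z)
cv2.imwrite("pics/lift1.png",np.hstack(out))
E
```

```text
now [ 491.3 -177.3  241.1] yaw 0.189 tilt [ 0.002 -0.001 -1.   ]
[-0.43995674 -0.41920807 -2.37250775] 0.17109515228524788 [ 0.03253507  0.01128924 -0.01937984]
```

View pics/lift1.png

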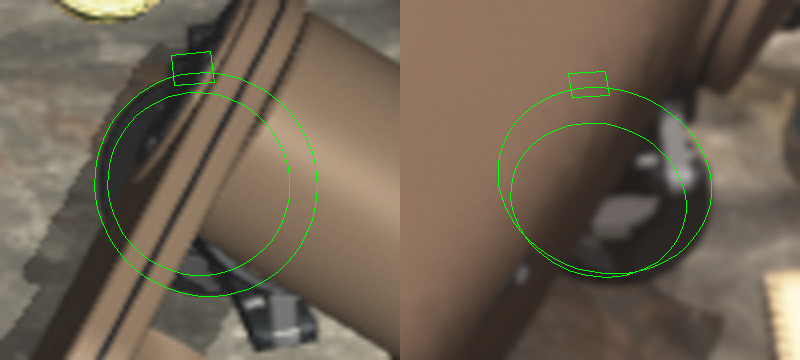

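The lid came up with the cap: the wrist reads 2.4 N, and the lid's outline sits under the gripper at about (205,180) of the left crop. Now I refine the jug rim.

```bash
python3 - <<'E'
from fit import *
out=[]; J=[]
for n in("top","side"):
    c=cam(n); g=cv2.GaussianBlur(c[0],(0,0),.5).min(2).astype(np.float32)
    def samp(P):
        q=proj(c,P).astype(np.float32); return cv2.remap(g,q[:,:1].copy(),q[:,1:].copy(),cv2.INTER_LINEAR).ravel()
    A=np.linspace(.6,2*np.pi-.7,120)
    ring=lambda r:np.c_[r*np.cos(A),r*np.sin(A),0*A+150]
    def cost(p): return -2*samp(place(ring(46.5),p)).clip(0,180).mean()+samp(place(ring(40.5),p)).mean()+samp(place(ring(52.5),p)).mean()
    r=minimize(cost,[467.5,54.5,-.08],method="Nelder-Mead",options=dict(initial_simplex=[[467.5,54.5,-.08],[471,54.5,-.08],[467,58,-.08],[467,54,-.08]]))
    p=r.x; u0,v0=[int(k) for k in proj(c,[467,55,150])[0]]
    a=np.linspace(-.7,.7,71); prof=[]
    for x in a:
        rr=np.arange(44,66,.5); v=samp(np.c_[p[0]+rr*np.cos(x),p[1]+rr*np.sin(x),0*rr+150]); w=np.clip(v-130,0,None); prof.append((w*rr).sum()/max(w.sum(),1))
    prof=np.array(prof); w=np.clip(prof-52,0,None); yaw=(w*a).sum()/w.sum(); print(n,p[:2],r.fun,"lip yaw",yaw,prof[::5].round())
    z=cv2.resize(c[0][v0-45:v0+45,u0-50:u0+50],None,fx=4,fy=4,interpolation=cv2.INTER_CUBIC)
    for P in (circ(48.5,150),circ(44.5,150),np.array([[40,0,150],[61,0,150.]])):
        Q=proj(c,place(P,(p[0],p[1],yaw))); cv2.polylines(z,[((Q-[u0-50,v0-45]+.5)*4).astype(int)],True,(0,255,0),1)
    out.append(z)
cv2.imwrite("pics/jug1.png",np.hstack(out))
E
```

```text
top [467.41204866  54.41867506] -192.4705352783203 lip yaw -0.09814750756386763 [46. 46. 46. 49. 53. 55. 56. 55. 53. 49. 47. 47. 47. 47. 47.]
side [466.48170518  50.51845385] -0.28404998779296875 lip yaw nan [0. 0. 0. 0. 0. 0. 0. 0. 0. 0. 0. 0. 0. 0. 0.]<stdin>:15: RuntimeWarning: invalid value encountered in scalar divide
<stdin>:18: RuntimeWarning: invalid value encountered in cast
```

View pics/jug1.png

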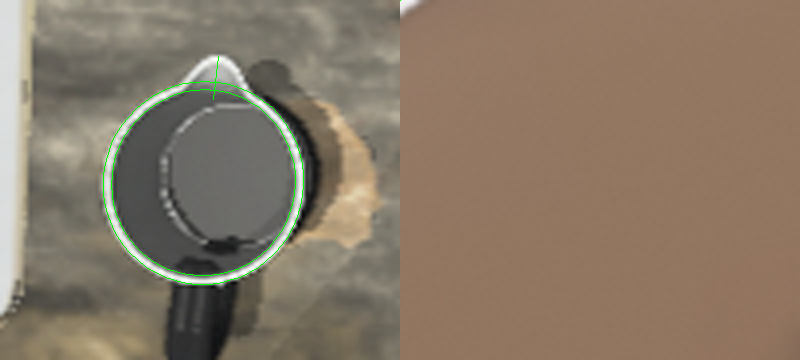

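The top overlay fits the rim well; the lip points to crop (217,55). The arm hides the jug from the side camera now, so I use the earlier side picture.

```bash
python3 - <<'E'
from fit import *
for n in("top","side"):
    c=cam(n); g=cv2.GaussianBlur(cv2.imread(f"pics/{n}0.png"),(0,0),.5).min(2).astype(np.float32)
    def samp(P):
        q=proj(c,P).astype(np.float32); return cv2.remap(g,q[:,:1].copy(),q[:,1:].copy(),cv2.INTER_LINEAR).ravel()
    A=np.linspace(.6,2*np.pi-.7,120)
    ring=lambda r:np.c_[r*np.cos(A),r*np.sin(A),0*A+150]
    def cost(p): return -2*samp(place(ring(46.5),p)).clip(0,180).mean()+samp(place(ring(40.5),p)).mean()+samp(place(ring(52.5),p)).mean()
    r=minimize(cost,[467.5,54.5,-.08],method="Nelder-Mead",options=dict(initial_simplex=[[467.5,54.5,-.08],[471,54.5,-.08],[467,58,-.08],[467,54,-.08]])); p=r.x
    a=np.linspace(-.7,.7,71); prof=[]
    for x in a:
        rr=np.arange(44,66,.5); v=samp(np.c_[p[0]+rr*np.cos(x),p[1]+rr*np.sin(x),0*rr+150]); w=np.clip(v-130,0,None); prof.append((w*rr).sum()/max(w.sum(),1))
    prof=np.array(prof); w=np.clip(prof-52,0,None); print(n,p[:2],r.fun,"lip yaw",(w*a).sum()/w.sum(),prof[::5].round())
from plan import plan
plan([(468,55,252,-.01,9)])
E
```

```text
top [467.1742965   54.52431139] -199.9742889404297 lip yaw -0.10142264442143265 [46. 46. 47. 49. 53. 56. 56. 56. 53. 49. 47. 47. 47. 47. 47.]
side [465.69220693  54.59734454] -158.33383178710938 lip yaw -0.09681087953490554 [47. 47. 47. 49. 51. 53. 54. 53. 51. 49. 47. 47. 47. 47. 47.]
now [ 490.3 -176.7  238.3] yaw 0.189 tilt [-0.002  0.001 -1.   ]
[0.859, 0.08, -0.051, 0.0, 0.0, 0.044]
[0.86, 0.061, -0.051, 0.0, 0.0, 0.044]
[0.861, 0.042, -0.051, 0.0, 0.0, 0.044]
[0.862, 0.023, -0.051, 0.0, 0.0, 0.044]
[0.862, 0.004, -0.051, 0.0, 0.0, 0.044]
[0.862, -0.015, -0.051, 0.0, 0.0, 0.044]
[0.862, -0.034, -0.051, 0.0, 0.0, 0.044]
[0.861, -0.053, -0.051, 0.0, 0.0, 0.044]
[0.859, -0.072, -0.051, 0.0, 0.0, 0.044]
```

```bash
python3 - <<'E'
from plan import plan
plan([(466.8,55.5,239,-.01,10)],(491.1,-177.2,239,.189))
E
```

```text
now [ 490.3 -176.7  238.3] yaw 0.189 tilt [-0.002  0.001 -1.   ]
[0.777, 0.066, -0.0, 0.0, 0.0, 0.04]
[0.778, 0.051, -0.0, 0.0, 0.0, 0.04]
[0.779, 0.035, -0.0, 0.0, 0.0, 0.04]
[0.78, 0.02, -0.0, 0.0, 0.0, 0.04]
[0.78, 0.004, -0.0, 0.0, 0.0, 0.04]
[0.78, -0.011, -0.0, 0.0, 0.0, 0.04]
[0.779, -0.027, -0.0, 0.0, 0.0, 0.04]
[0.779, -0.042, -0.0, 0.0, 0.0, 0.04]
[0.778, -0.058, -0.0, 0.0, 0.0, 0.04]
[0.776, -0.073, -0.0, 0.0, 0.0, 0.04]
```

Call:
{"op": "jog_arm", "data": {"series": [[0.3,0.03,0,0,0,0.04,1],[0.777,0.066,0,0,0,0.04,1],[0.778,0.05,0,0,0,0.04,1],[0.78,0.035,0,0,0,0.04,1],[0.78,0.02,0,0,0,0.04,1]]}}

```text
time_s: 9.25
eef_pos: [481.9, -73.5, 239.6]
orientation: [-0.0, 0.675, 0.737, 0.0]
wrist_force: [0.4, 0.2, -1.4]
gripper_width: 0.174
gripper_force: 59.9
```

Call:
{"op": "jog_arm", "data": {"series": [[0.78,0.004,0,0,0,0.04,1],[0.78,-0.011,0,0,0,0.04,1],[0.78,-0.03,0,0,0,0.04,1],[0.78,-0.04,0,0,0,0.04,1],[0.78,-0.06,0,0,0,0.04,1]]}}

```text
time_s: 9.88
eef_pos: [471.9, 43.2, 239.6]
orientation: [-0.0, 0.711, 0.703, -0.0]
wrist_force: [-0.0, -0.1, -1.8]
gripper_width: 0.177
gripper_force: 59.9
```

Call:
{"op": "jog_arm", "data": {"series": [[0.48,-0.07,0,0,0,0,1],[0,0,0,0,0,0,1],[0,0,0,0,0,0,1]]}}

```text
time_s: 10.25
eef_pos: [470.5, 56.0, 239.8]
orientation: [0.0, 0.711, 0.703, -0.0]
wrist_force: [0.2, -0.1, -1.6]
gripper_width: 0.175
gripper_force: 59.9
```

```bash
python3 - <<'E'
from fit import *
from plan import plan
out=[]; s=[]
for n in("top","side"):
    c=cam(n); u0,v0=[int(k) for k in proj(c,[467,55,170])[0]]; u0=max(u0,50); s.append(read_state()["eef_pos"])
    z=cv2.resize(c[0][v0-50:v0+50,u0-50:u0+50],None,fx=4,fy=4,interpolation=cv2.INTER_CUBIC)
    e=np.mean(s,0)
    for P in (circ(50,20),circ(42,0),np.array([[45,-9,20],[59,-9,20],[59,9,20],[45,9,20.]])):
        Q=proj(c,place(P,(466.5,54.6,-.1),e[2]-58)); cv2.polylines(z,[((Q-[u0-50,v0-50]+.5)*4).astype(int)],True,(0,255,0),1)
    out.append(z)
cv2.imwrite("pics/over1.png",np.hstack(out)); print(s); plan([])
E
```

```text
[array([470.5175559 ,  55.83898683, 239.80051663]), array([470.56552284,  55.75317787, 239.83720732])]
now [470.6  55.8 239.8] yaw -0.012 tilt [ 0. -0. -1.]
```

View pics/over1.png

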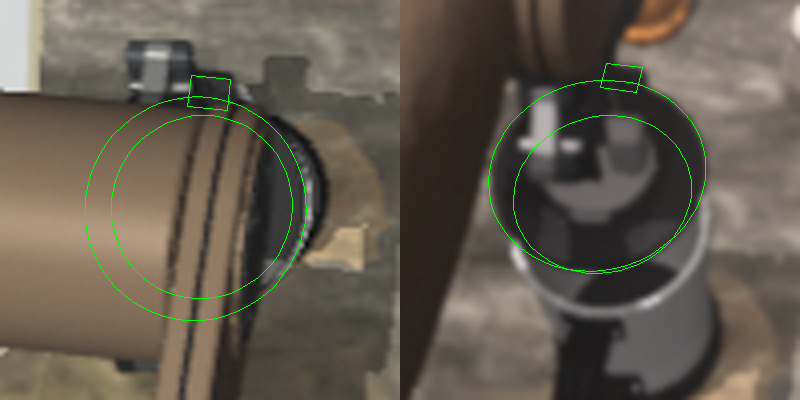

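Call:
{"op": "jog_arm", "data": {"series": [[-0.01,-0.125,0.3,0,0,0,1],[0,0,0.4,0,0,0,1],[0,0,0.2,0,0,0,1],[0,0,0,0,0,0,1],[0,0,0,0,0,0,1]]}}

```text
time_s: 10.98
eef_pos: [466.9, 56.1, 213.0]
orientation: [0.0, 0.711, 0.703, 0.0]
wrist_force: [0.3, 0.0, -1.5]
gripper_width: 0.171
gripper_force: 59.9
```

Call:
{"op": "jog_arm", "data": {"series": [[0,0,0.08,0,0,0,1],[0,0,0.08,0,0,0,1],[0,0,0.07,0,0,0,1],[0,0,0,0,0,0,1]]}}

```text
time_s: 11.48
eef_pos: [466.5, 56.1, 205.7]
orientation: [-0.0, 0.711, 0.703, -0.0]
wrist_force: [-0.3, -0.0, -1.8]
gripper_width: 0.177
gripper_force: 59.9
```

Call:
{"op": "jog_arm", "data": {"series": [[0,0,0.07,0,0,0,1],[0,0,0.07,0,0,0,1],[0,0,0,0,0,0,1]]}}

```text
time_s: 11.85
eef_pos: [466.5, 56.1, 201.4]
orientation: [-0.0, 0.711, 0.703, -0.0]
wrist_force: [0.5, -0.1, -1.2]
gripper_width: 0.174
gripper_force: 59.9
```

Call:
{"op": "jog_arm", "data": {"series": [[0,0,0.07,0,0,0,1],[0,0,0.07,0,0,0,1],[0,0,0,0,0,0,1]]}}

```text
time_s: 12.22
eef_pos: [466.5, 56.1, 197.2]
orientation: [-0.0, 0.711, 0.703, -0.0]
wrist_force: [0.3, -0.5, -1.8]
gripper_width: 0.177
gripper_force: 59.9
```

Call:
{"op": "jog_arm", "data": {"series": [[0,0,0.06,0,0,0,1],[0,0,0.04,0,0,0,1],[0,0,0,0,0,0,1]]}}

```text
time_s: 12.6
eef_pos: [466.8, 56.1, 194.6]
orientation: [0.0, 0.711, 0.703, 0.0]
wrist_force: [-0.2, -0.3, -1.3]
gripper_width: 0.173
gripper_force: 59.9
```

Call:
{"op": "jog_arm", "data": {"series": [[0,0,0.04,0,0,0,1],[0,0,0,0,0,0,1]]}}

```text
time_s: 12.85
eef_pos: [467.0, 56.1, 193.9]
orientation: [0.0, 0.711, 0.703, 0.0]
wrist_force: [0.0, 1.3, 2.3]
gripper_width: 0.175
gripper_force: 60.5
```

Call:
{"op": "jog_arm", "data": {"series": [[0,0,0.04,0,0,0,1],[0,0,0,0,0,0,1]]}}

```text
time_s: 13.1
eef_pos: [467.0, 56.1, 193.9]
orientation: [0.0, 0.711, 0.703, 0.0]
wrist_force: [-3.8, 0.8, 7.4]
gripper_width: 0.175
gripper_force: 61.2
```

Call:
{"op": "jog_arm", "data": {"series": [[0,0,-0.03,0,0,-0.16,1],[0,0,0,0,0,-0.2,1],[0,0,0,0,0,-0.2,1],[0,0,0,0,0,-0.2,1],[0,0,0,0,0,-0.2,1]]}}

```text
time_s: 13.72
eef_pos: [466.7, 55.5, 193.9]
orientation: [0.0, 0.522, 0.853, -0.001]
wrist_force: [-2.0, -1.8, 4.5]
gripper_width: 0.174
gripper_force: 60.8
```

Call:
{"op": "jog_arm", "data": {"series": [[0,0,0,0,0,-0.2,1],[0,0,0,0,0,-0.2,1],[0,0,0,0,0,-0.2,1],[0,0,0,0,0,-0.2,1],[0,0,0,0,0,0,1]]}}

```text
time_s: 14.35
eef_pos: [467.1, 55.7, 193.9]
orientation: [0.001, 0.344, 0.939, -0.0]
wrist_force: [-2.2, -1.1, 5.2]
gripper_width: 0.174
gripper_force: 60.8
```

```bash
python3 - <<'E'
from plan import *
plan([]); s=read_state(); print(s["wrist_force"],s["torque"])
E
```

```text
now [467.1  55.7 193.9] yaw 0.868 tilt [ 0.001 -0.001 -1.   ]
[-2.17139855 -1.08971913  5.20058785] [-0.2777364   0.27867093 -0.0561274 ]
```

Call:
{"op": "jog_arm", "data": {"series": [[0,0,0,0,0,-0.12,1],[0,0,0,0,0,0,1]]}}

```text
time_s: 14.6
eef_pos: [467.1, 55.7, 193.9]
orientation: [0.001, 0.316, 0.949, -0.0]
wrist_force: [-2.8, -1.5, 5.9]
gripper_width: 0.175
gripper_force: 60.9
```

```bash
python3 - <<'E'
from fit import *
from plan import plan
out=[]
for n in("top","side"):
    c=cam(n); u0,v0=[int(k) for k in proj(c,[467,55,150])[0]]; u0=max(u0,50)
    z=cv2.resize(c[0][v0-50:v0+50,u0-50:u0+50],None,fx=4,fy=4,interpolation=cv2.INTER_CUBIC)
    for P in (circ(50,156),np.array([[45,-9,156],[59,-9,156],[59,9,156],[45,9,156.]])):
        Q=proj(c,place(P,(466.5,54.6,-.1))); cv2.polylines(z,[((Q-[u0-50,v0-50]+.5)*4).astype(int)],True,(0,255,0),1)
    out.append(z)
cv2.imwrite("pics/home1.png",np.hstack(out)); plan([]); s=read_state(); print(s["wrist_force"],s["torque"])
E
```

```text
now [467.1  55.8 193.9] yaw 0.927 tilt [ 0.001 -0.001 -1.   ]
[-2.76646917 -1.72681563  4.7397354 ] [-0.30602515  0.31464503 -0.0856056 ]
```

View pics/home1.png

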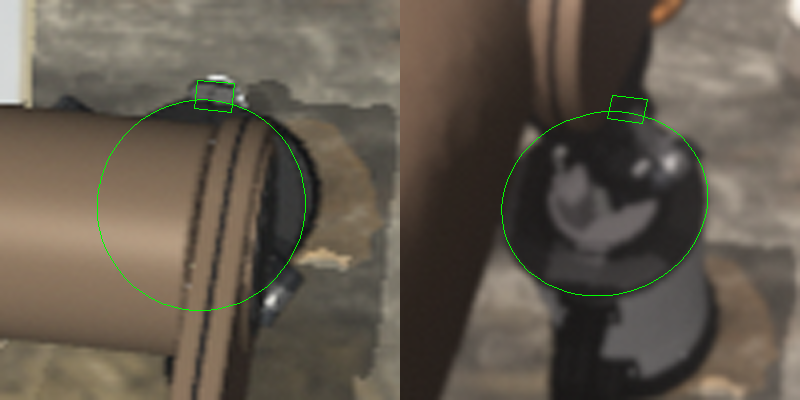

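The lid lies flat on the rim, matching its circle in both views, with the tongue in the lip at (215,95) of the top crop. Now a gentle lift.

Call:
{"op": "jog_arm", "data": {"series": [[0,0,-0.06,0,0,0,1],[0,0,0,0,0,0,1],[0,0,0,0,0,0,1]]}}

```text
time_s: 15.08
eef_pos: [466.4, 56.3, 194.2]
orientation: [-0.0, 0.316, 0.949, 0.0]
wrist_force: [-0.4, -0.6, -0.7]
gripper_width: 0.174
gripper_force: 60.1
```

Call:
{"op": "jog_arm", "data": {"series": [[0,0,-0.05,0,0,0,1],[0,0,-0.05,0,0,0,1],[0,0,0,0,0,0,1],[0,0,0,0,0,0,1]]}}

```text
time_s: 15.58
eef_pos: [466.7, 56.1, 197.9]
orientation: [0.0, 0.315, 0.949, 0.0]
wrist_force: [-0.2, -1.1, -0.3]
gripper_width: 0.174
gripper_force: 60.1
```

```bash
python3 - <<'E'
from h import *
F=[]
for i in range(8):
    cam("top"); F.append(read_state()["wrist_force"])
print(np.mean(F,0),np.std(F,0),read_state()["eef_pos"])
E
```

```text
[-0.14029509  0.30131026 -0.72026098] [0.32449104 0.26315598 0.38114378] [466.68293002  56.08399179 197.81126602]
```

The mean wrist force is −0.7 N, which is the cap's weight alone, so it is free.

Call:
{"op": "jog_arm", "data": {"series": [[0,0,-0.1,0,0,0,1],[0,0,-0.15,0,0,0,1],[0,0,-0.2,0,0,0,1],[0,0,-0.2,0,0,0,1],[0,0,-0.2,0,0,0,1]]}}

```text
time_s: 16.6
eef_pos: [466.8, 56.1, 224.0]
orientation: [0.0, 0.315, 0.949, 0.0]
wrist_force: [-0.3, -0.1, -0.1]
gripper_width: 0.172
gripper_force: 60.1
```

Call:
{"op": "jog_arm", "data": {"series": [[0,0,-0.4,0,0,0,1],[0,0,-0.6,0,0,0,1],[0,0,-0.6,0,0,0,1],[0,0,-0.4,0,0,0,1],[0,0,0,0,0,0,1]]}}

```text
time_s: 17.23
eef_pos: [467.3, 56.1, 285.0]
orientation: [0.001, 0.315, 0.949, 0.0]
wrist_force: [0.2, 0.7, -1.2]
gripper_width: 0.175
gripper_force: 60.1
```

```bash
python3 - <<'E'
from fit import *
from plan import plan
out=[]
for n in("top","side"):
    c=cam(n); u0,v0=[int(k) for k in proj(c,[467,55,170])[0]]; u0=max(u0,50)
    z=cv2.resize(c[0][v0-50:v0+50,u0-50:u0+50],None,fx=4,fy=4,interpolation=cv2.INTER_CUBIC)
    for P in (circ(50,156),np.array([[45,-9,156],[59,-9,156],[59,9,156],[45,9,156.]])):
        Q=proj(c,place(P,(466.5,54.6,-.1))); cv2.polylines(z,[((Q-[u0-50,v0-50]+.5)*4).astype(int)],True,(0,255,0),1)
    out.append(z)
cv2.imwrite("pics/end1.png",np.hstack(out)); plan([]); s=read_state(); print(s["wrist_force"],s["gripper_width"])
E
```

```text
now [466.5  56.1 283. ] yaw 0.929 tilt [-0.001  0.    -1.   ]
[-0.73700556 -0.65535286 -0.95102769] 0.17545567500503176
```

View pics/end1.png

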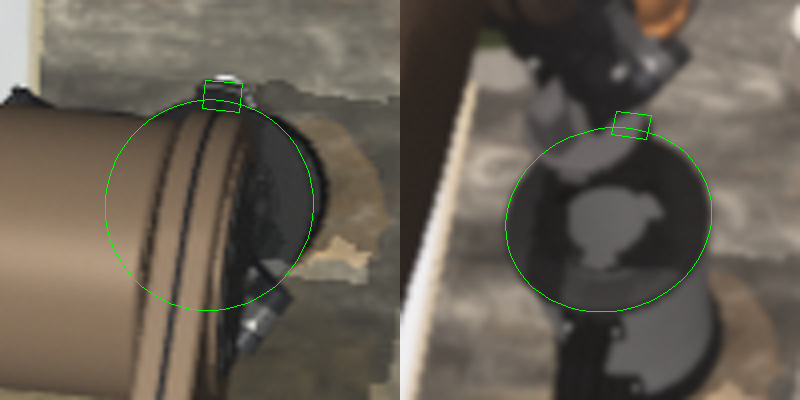

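The side view shows the lid still seated, with its well open at (610,225), and the cap in the gripper about 89 mm above its seat, at (580,150).

```bash
python3 -c "
from bench import *
print(hand_in())"
```

```text
the job is handed in; nothing more can be done
None
```

The job is handed in, with no verdict returned: the lid went on fully home with its tongue in the jug's lip, and the cap was then unlocked anticlockwise and is held about 9 cm above its seat, with the lid still seated in the last pictures.

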